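# Lock the portafilter into the espresso machine

### The arm

A 7-joint arm with a two-finger parallel gripper is mounted at the origin on a cart in front of the work surface, level with it; the furniture and walls round the work are solid. World frame = base frame: x ahead of the robot, y to its left, z up, the work surface at z = 0. Lengths are in m, angles in rad, forces in N, time in s.
With the tool pointing down it reaches from about 0.4 to 0.85 m from the base axis. Payload 6.9 kg.
Tool frame: the origin (TCP) lies midway between the tips of the shut fingers; the grasp point (between the pads) lies arm.pinch_z behind it (arm.pinch_z is the distance from the TCP to the grasp point, in m); x points along the fingers, z is the direction in which the jaws open and shut, and the axes are right-handed (so a half turn about x gives the same grasp; the last joint's range is limited). The gripper opens to 85 mm and grips with 20 to 120 N. Pads are 22 mm wide; open, the fingers measure 114 mm over their backs; the gripper's body (76 mm by 85 mm) begins 54 mm behind the grasp point. The pads swing forward as they close: fully open they stand 13 mm farther back than shut.
Start: joints at [-1.238, 0.507, -0.238, 1.5, 0.126, 1.149, -0.155], TCP at [0.141, 0.609, 0.206] pointing down, gripper open.
Joint ranges: [-3.08, 3.08], [-0.24, 2.05], [-1.43, 1.35], [0, 2.5], [-1.52, 4.66], [0.17, 1.96], [-2.89, 2.89]. Speed limits (rad/s): [2.39, 2.39, 3.14, 3.14, 3.14, 3.14, 3.14].

### API

Orientations are given as a unit quaternion [w, x, y, z].
In Python, from plant import arm gives the robot as it stands. Calls block until the motion is done:
- arm.move_pose(position, orientation): joint-space move of the TCP to a pose.
- arm.movel(position, orientation=None, speed=0.15, max_force=None): straight line of the TCP; orientation=None keeps the orientation; speed is the mean speed in m/s. With max_force (N) it stops when the force on the tool has changed by that much, and returns True; else False.
- arm.move_joints(angles): joint-space move.
- arm.ungrasp() and arm.gripper_close(effort=None): open the fingers fully, or close them until they stop; effort is the grip in N (None keeps the last).
- arm.wait(seconds).
- arm.ik(position, orientation): joint angles nearest the present ones, or None.
- arm.state(): the state.
- arm.capture(name): name is "side" or "top" or "wrist"; returns a dict with "frame" (400x640x3 uint8, red, green, blue), "z_map" (400x640 float32, m along the optical axis (not along the pixel's ray), 0 where there is no reading), "vertical_fov" (degrees; the focal length in pixels is half the picture's height over the tangent of half this angle, whatever the lens; pixels are square), "cx", "cy" (the principal point, pixels), "rvec" (rotation vector, rad) and "tvec" (3), from world to camera coordinates, as OpenCV has them. Camera axes: x right, y down, z forward; pixel columns grow to the right and rows downward; lengths in m; the calibration is good to about 2 mm. A picture is of the moment at which its call begins.
A pose or a line that the arm cannot do raises arm.IKError and nothing moves.
- arm.job_done(): hands the job in, once; it reports no verdict.
The state is a dict: "t": time; "joints": joint angles; "joint_vel": joint speeds; "effort": joint torques, N m; "ee_pos": TCP position; "tool_rot": TCP orientation; "ft_force": force on the tool from outside, world axes, zero at the start; "wrist_torque": the same for the moment, N m; "finger_gap": finger opening in m.
Only numpy, scipy, OpenCV 4.12 (cv2) and the standard library are available. Lean on these libraries where they do the work, as an engineer would, in place of code of your own. Each camera call takes 0.05 s, during which the arm holds its last target.

### The job

Put the portafilter into the espresso machine: bring its cup up under the group head with the handle pointing left of straight out, feel for the angle at which its lugs go up through the gaps, push up against the gasket and swing the handle to the right until the lugs come up against their stop, then let it settle into the locking notches and let go. It must hang level and locked in the head, handle to the front. Leave the two mugs and the sugar jar standing where they are.

Things in the scene. Friction and masses are not known exactly. Their poses are not given: they have to be found in the camera images.
- cup_centre (a point): Centre of the portafilter's cup, on its axis, 32.5 mm above its flat underside. Portafilter, 0.14 to 0.23 kg: round steel cup 58 mm across, 65 mm high, standing flat, with a dark wooden handle that sticks out level along -x; z is up.
- lug (a point): Centre of the lug above the handle, 32 mm from the cup's axis, 55.5 mm above the underside; axes as cup_centre. There are three such lugs, 120 degrees apart, each 12 mm wide round the cup, 5 mm high and reaching 37 mm from the axis; their undersides are 20.5 mm, their tops 25.5 mm above cup_centre.
- handle_grip (a point): Place to grip: middle of the handle, 120 mm from the cup's axis along -x, 30 mm above the underside (2.5 mm below cup_centre), same axes. The wooden bar, flat-sided, 22 mm wide (y) and 26 mm high, runs from 71 to 183 mm from the axis; then a 14 mm steel neck to the cup. Centre of mass about 12 mm from the cup's axis: grip hard (60 N or more), lift gently, check that it stays level.
- espresso_machine: Red espresso machine, fixed. Origin on the worktop straight under the vertical axis of the group head; x points from its front to its back, z up. Housing 180 mm wide, 255 mm high, beginning 55 mm behind that axis; drip tray 22 mm high, reaching 58 mm in front of the axis. Group head: steel, round, 94 mm across, open below, from 150 mm to 210 mm above the worktop.
- group_mouth (a point): Centre of the opening in the head's underside, on its axis, 150 mm high; axes as the machine's. An inward flange 6 mm thick, inner radius 31.5 mm, its underside flush with the head's; three gaps in it for the lugs, 120 degrees apart, each leaving a lug about 4.5 degrees of play either side. At a wrong angle the lugs' tops meet the flange's underside.
- gaps (a point): Point at the flange's underside on the head's front side, 32 degrees left of straight out, where the front gap lies give or take 14 degrees, different each time: out of sight, to be found by touch. The lugs fit when the portafilter's yaw is 32 degrees (+- 14) less than the machine's, the handle pointing that much left as the robot sees it.
- gasket (a joint): Rubber gasket plate inside the head, on a soft spring pushing down (1 to 2.5 N), value 0 to 0.007 m as it is pushed up. The cup's rim meets it when the lugs' undersides are 5 mm above the flange's underside; the hard stop is at 12 mm.
- seat (a point): Point on the head's axis, 135.5 mm above the worktop: where cup_centre is when the lugs rest in the locking notches, whose floors are 6 mm above the flange's underside. The notches hold lugs turned 35.5 to 45.5 degrees past the middle of the gaps, anticlockwise from above (yaw grows, handle swings to the robot's right).
- stop (a point): Point on the head's axis, 160.5 mm above the worktop: good height of the lugs' undersides while turning (159 to 162). Between gap and notch is a ridge whose top is 8.5 mm above the flange's underside; after the notch, about 45 degrees from the gap's middle, the lugs meet a hard stop. 5 degrees back from the stop is mid-notch.
- mug_white: White mug with yellow dots, 63x88x54 mm, bystander; origin at its underside.
- mug_dark: Dark grey mug, 66x93x49 mm, bystander; origin at its underside.
- sugar_jar: Round glass jar with a red lid, 64x64x90 mm, bystander; origin at its underside.
- portafilter: The portafilter as a whole: origin at the centre of the cup's flat underside, axes as cup_centre.

How it is judged:
On the way:
1. the cup is up in the group head, its lugs pushed up through the gaps, handle still to the left (horizontal distance between cup_centre and group_mouth below 0.006 m and z of cup_centre in the frame of espresso_machine above 0.1335 m and y of handle_grip in the frame of espresso_machine above 0.025 m), for 0.1 s.
At the end, for the whole second after the job is handed in: The portafilter hangs released, at rest, lugs in the notches: cup_centre within 5 mm of the head's axis, 135.5 +- 1.7 mm above the worktop, level within 3.4 degrees; handle_grip at least 80 mm in front of the axis and at most 25 mm left of it (horizontal distance between cup_centre and group_mouth below 0.005 m and z of cup_centre in the frame of espresso_machine between 0.1338 and 0.1372 m and angle between cup_centre's own z axis and vertical below 0.06 rad and y of handle_grip in the frame of espresso_machine below 0.025 m and x of handle_grip in the frame of espresso_machine below -0.08 m and linear speed of portafilter below 0.01 m/s and angular speed of portafilter below 0.1 rad/s); the robot touches nothing.
It fails at once if the white mug is pushed more than 20 mm or tipped (distance of mug_white from where it was at the start of the episode above 0.02 m or angle between mug_white's own z axis and vertical above 0.35 rad).
It fails at once if the dark mug is pushed more than 20 mm or tipped (distance of mug_dark from where it was at the start of the episode above 0.02 m or angle between mug_dark's own z axis and vertical above 0.35 rad).
It fails at once if the sugar jar is pushed more than 20 mm or tipped (distance of sugar_jar from where it was at the start of the episode above 0.02 m or angle between sugar_jar's own z axis and vertical above 0.35 rad).
It also fails if it takes over 72 s, if anything falls off the work surface, if the arm or the gripper's body presses on something with over 40 N, if the wrist force passes 120 N, or if a joint passes its speed limit or range.

## Working session

There is one attempt and no reset: what is moved stays moved. The work goes in short steps, each a Python script; the robot and the scene stay as the last script left them, time stands still between calls to the robot, and variables do not carry over. Pictures are saved under pics/ and viewed, and the job is handed in when it is done.

```bash
ls; mkdir -p pics; python3 - <<'E'
from plant import arm
import cv2,numpy as np
print(arm.state(), arm.pinch_z)
for n in ["side","top","wrist"]:
    c=arm.capture(n); cv2.imwrite(f"pics/{n}0.png",c["frame"][:,:,::-1]); np.savez(f"{n}0.npz",**c)
    print(n,c["vertical_fov"],c["cx"],c["cy"],c["rvec"],c["tvec"])
E
```

```text
pics
{'t': 0.0, 'joints': array([-1.23749488,  0.50835222, -0.2375099 ,  1.50117158,  0.12569761,
        1.14889845, -0.15482756]), 'joint_vel': array([-0.00031181, -0.00169681, -0.00124964,  0.00069589, -0.0004683 ,
        0.00079193,  0.00086796]), 'effort': array([ 4.88045316e-04, -6.20599723e+01, -2.18722634e+00, -2.49650466e+01,
        1.24059571e-02,  1.20370311e-02, -3.31025319e-05]), 'ee_pos': array([0.14110408, 0.60827969, 0.2056069 ]), 'tool_rot': array([ 0.5530912 , -0.44034335,  0.55409197,  0.43951102]), 'ft_force': array([ 0.63892014,  0.51396309, -0.48294704]), 'wrist_torque': array([-0.00224126,  0.01623005, -0.04928993]), 'finger_gap': 0.08523907083717779} 0.0187
side 48.962471968626524 316.9071799861354 200.48776109926334 [ 2.29104212 -1.09695695  0.36131647] [-0.35692026  0.45599702  1.40722127]
top 57.0243710605498 326.800968133033 199.8607754346281 [ 2.1887844  -2.16159971  0.05240609] [0.00900392 0.58363483 1.39070948]
wrist 64.14120901854601 321.7441991737181 197.41923603021147 [-2.26043248 -1.79781804 -0.27370997] [-0.62462369 -0.0403814   0.38020064]
```

View pics/side0.png

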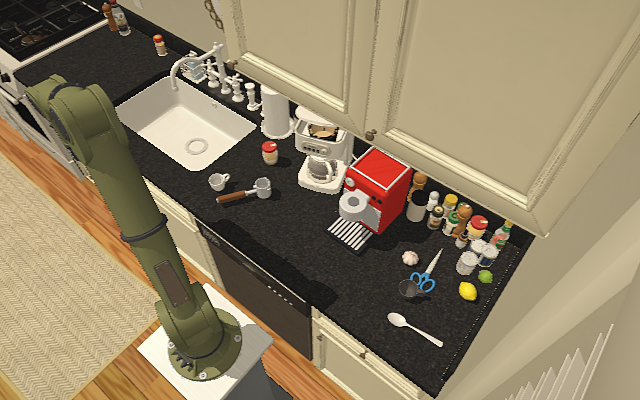

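View pics/top0.png

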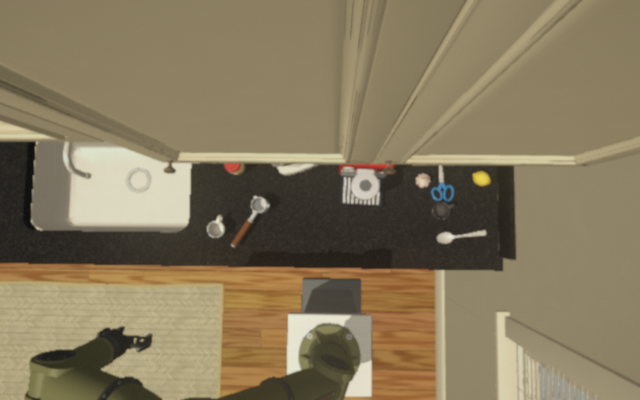

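View pics/wrist0.png

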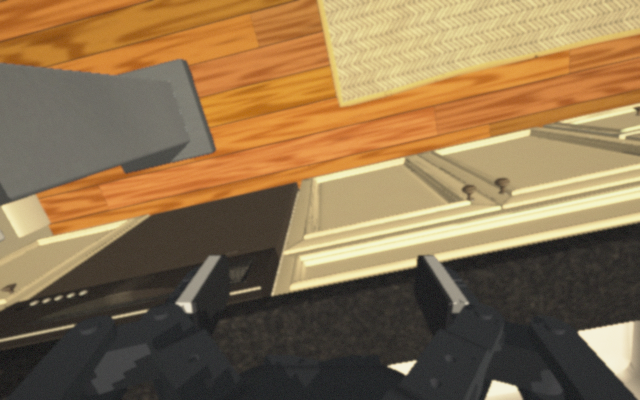

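```bash
cat > h.py <<'E'
import numpy as np,cv2
def load(n):
    return dict(np.load(n+".npz"))
def cam(c):
    f=200/np.tan(np.radians(float(c["vertical_fov"]))/2)
    R=cv2.Rodrigues(c["rvec"])[0]; return f,R,c["tvec"].ravel(),float(c["cx"]),float(c["cy"])
def cloud(c):
    f,R,t,cx,cy=cam(c); z=c["z_map"]; v,u=np.mgrid[0:400,0:640]
    P=np.stack([(u-cx)/f*z,(v-cy)/f*z,z],-1); return (P-t)@R
def ray(c,u,v):
    f,R,t,cx,cy=cam(c); d=np.array([(u-cx)/f,(v-cy)/f,1.])@R; return -t@R,d
def plane(c,u,v,z):
    o,d=ray(c,u,v); return o+d*(z-o[2])/d[2]
def proj(c,p):
    f,R,t,cx,cy=cam(c); q=R@np.asarray(p)+t; return f*q[0]/q[2]+cx,f*q[1]/q[2]+cy
E
python3 - <<'E'
from h import *
for n,(a,b,x,y) in dict(side0=(190,130,240,120),top0=(190,150,270,110)).items():
    c=load(n); im=c["frame"][b:b+y,a:a+x,::-1]; cv2.imwrite(f"pics/{n}z.png",cv2.resize(im,None,fx=2.9,fy=2.9,interpolation=cv2.INTER_CUBIC))
c=load("top0");P=cloud(c)
for u,v in [(258,203),(240,235),(362,185),(371,166),(440,210),(215,228),(250,240),(233,168),(345,205)]: print("top",u,v,P[v,u].round(3),c["z_map"][v,u])
c=load("side0");P=cloud(c)
for u,v in [(263,187),(230,197),(352,208),(355,200),(377,170),(217,182),(269,150),(410,288)]: print("side",u,v,P[v,u].round(3))
E
```

```text
top 258 203 [0.568 0.281 0.021] 1.4152355
top 240 235 [0.445 0.341 0.042] 1.387023
top 362 185 [ 0.621 -0.104  0.214] 1.217856
top 371 166 [ 0.679 -0.13   0.245] 1.191247
top 440 210 [ 0.551 -0.418  0.007] 1.4131273
top 215 228 [0.47  0.446 0.013] 1.4204531
top 250 240 [ 0.425  0.313 -0.002] 1.42884
top 233 168 [0.692 0.361 0.094] 1.3529556
top 345 205 [ 0.566 -0.054 -0.001] 1.42973
side 263 187 [0.569 0.276 0.026]
side 230 197 [0.446 0.336 0.036]
side 352 208 [ 0.596 -0.129  0.206]
side 355 200 [ 0.628 -0.119  0.209]
side 377 170 [ 0.748 -0.12   0.257]
side 217 182 [0.477 0.448 0.013]
side 269 150 [0.691 0.349 0.09 ]
side 410 288 [ 0.569 -0.411  0.011]
```

```bash
sleep 1
```

```text
(no output)
```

View pics/side0z.png

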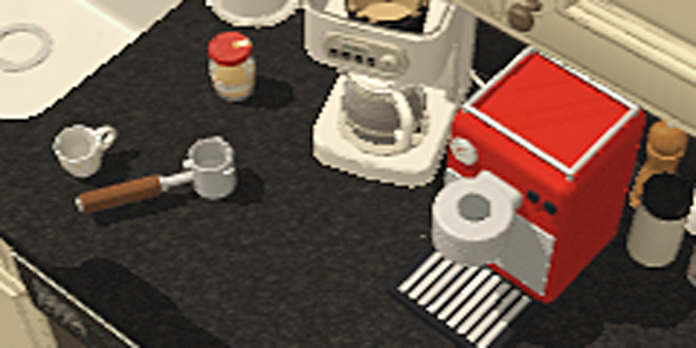

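View pics/top0z.png

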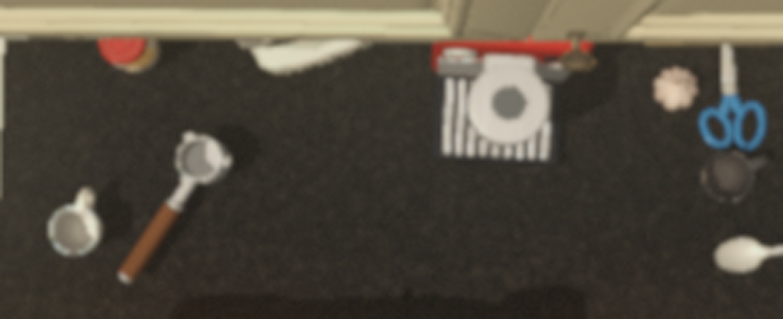

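```bash
cat > m.py <<'E'
from h import *
for n in ["top0","side0"]:
    c=load(n);P=cloud(c);x,y,z=P[...,0],P[...,1],P[...,2]
    fr=c["frame"].astype(int); hsv=cv2.cvtColor(c["frame"],cv2.COLOR_RGB2HSV)
    print(n)
    # head disc
    m=(abs(z-.21)<.006)&(abs(x-.61)<.07)&(abs(y+.11)<.07)
    if m.sum()>20:
        pts=P[m][:,:2]; h=cv2.minEnclosingCircle(pts.astype(np.float32)); print(" head disc",m.sum(),h,P[m][:,2].mean())
    # bright head contour
    # portafilter cup top ring
    m=(abs(z-.062)<.008)&(abs(x-.57)<.06)&(abs(y-.28)<.06)
    print(" cup top",m.sum(),cv2.minEnclosingCircle(P[m][:,:2].astype(np.float32)), np.percentile(P[m][:,2],[5,50,95]))
    # handle: brown
    m=(hsv[...,0]<20)&(hsv[...,1]>90)&(fr[...,0]>50)&(x>.38)&(x<.6)&(y>.25)&(y<.4)&(z>0.01)&(z<.08)
    p=P[m]; (vx,vy,x0,y0)=cv2.fitLine(p[:,:2].astype(np.float32),cv2.DIST_HUBER,0,.01,.01).ravel()
    s=(p[:,0]-x0)*vx+(p[:,1]-y0)*vy
    print(" handle",m.sum(),np.degrees(np.arctan2(vy,vx)),(x0,y0),s.min(),s.max(),[(x0+vx*q,y0+vy*q) for q in (s.min(),s.max())],np.percentile(p[:,2],[5,50,95]))
    ctr=[x0,y0]
    # red housing
    m=((hsv[...,0]<6)|(hsv[...,0]>174))&(hsv[...,1]>150)&(fr[...,0]>100)&(abs(y+.11)<.15)&(x>.6)
    p=P[m]; print(" red",m.sum(),p.min(0),p.max(0))
    f=p[(p[:,2]>.06)&(p[:,2]<.24)]
    if len(f)>30: print("  walls z<.24:",f.min(0),f.max(0),len(f))
    t=p[p[:,2]>.247]
    if len(t)>30: print("  top", cv2.minAreaRect(t[:,:2].astype(np.float32)))
E
python3 m.py
```

```text
top0
 head disc 580 ((0.6455382704734802, -0.1071610078215599), 0.06947997212409973) 0.20808765508906302
 cup top 72 ((0.5617638230323792, 0.27068111300468445), 0.03690548986196518) [0.05598992 0.06277618 0.06795821]
 handle 175 -32.489155 (np.float32(0.45318395), np.float32(0.3387005)) -0.05093714995220312 0.051062071405030746 [(np.float64(0.41021881427255247), np.float64(0.3660608844366293)), (np.float64(0.49625445409881264), np.float64(0.3112730214744976))] [0.03384142 0.04332922 0.04841058]
 red 155 [ 0.67351609 -0.23909762  0.00366142] [ 0.71577249 -0.02770719  0.2555006 ]
  walls z<.24: [ 0.67351609 -0.20196649  0.07881498] [ 0.69340572 -0.02770719  0.23973476] 47
  top ((0.6816383600234985, -0.12506183981895447), (0.14498203992843628, 0.00691763823851943), 89.97944641113281)
side0
 head disc 436 ((0.6450124979019165, -0.1103305071592331), 0.0728963240981102) 0.20784241994547648
 cup top 84 ((0.5610464215278625, 0.2708360552787781), 0.037271469831466675) [0.05505337 0.06004663 0.06650126]
 handle 197 -33.814613 (np.float32(0.4359604), np.float32(0.3435195)) -0.035432141614159265 0.07087786878939785 [(np.float64(0.4065218830848046), np.float64(0.3632377644859288)), (np.float64(0.4948487573682085), np.float64(0.3040754370762829))] [0.02148519 0.03938918 0.04570922]
 red 2745 [ 0.66363642 -0.21472952 -0.00605225] [ 0.96080506 -0.03022345  0.26310463]
  walls z<.24: [ 0.66363642 -0.21472952  0.06004052] [ 0.96080506 -0.03022345  0.23995206] 964
  top ((0.7517536282539368, -0.12194745242595673), (0.17448069155216217, 0.1639033555984497), 89.8134765625)
```

```bash
cat > m2.py <<'E'
from h import *
from scipy.optimize import least_squares
for n in ["top0","side0"]:
    c=load(n);P=cloud(c);x,y,z=P[...,0],P[...,1],P[...,2]
    hsv=cv2.cvtColor(c["frame"],cv2.COLOR_RGB2HSV)
    m=(abs(z-.209)<.007)&(abs(x-.61)<.07)&(abs(y+.11)<.07)&(x<.66)
    cs,_=cv2.findContours(m.astype(np.uint8),cv2.RETR_EXTERNAL,cv2.CHAIN_APPROX_NONE)
    k=max(cs,key=cv2.contourArea)[:,0]
    q=np.array([plane(c,u,v,.210) for u,v in k])
    # outward half pixel ignored; fit circle on front part
    q=q[(q[:,0]<.635)]
    s=least_squares(lambda a:np.hypot(q[:,0]-a[0],q[:,1]-a[1])-a[2],[.61,-.11,.047],loss='huber',f_scale=.002)
    print(n,len(q),s.x,np.std(s.fun))
    # plus outer side points (head cylinder wall z .155-.2)
    m=(z>.155)&(z<.2)&(abs(x-.61)<.07)&(abs(y+.11)<.06)&(x<.64)&(hsv[...,1]<60)
    q=P[m]
    if len(q)>20:
        s=least_squares(lambda a:np.hypot(q[:,0]-a[0],q[:,1]-a[1])-.047,[.61,-.11],loss='huber',f_scale=.002)
        print(" wall",len(q),s.x,np.std(s.fun))
    red=((hsv[...,0]<6)|(hsv[...,0]>174))&(hsv[...,1]>150)
    f=red&(z>.07)&(z<.235)&(x<.70)&(x>.64)&(y>-.20)&(y<-.03)
    if f.sum()>10:
        p=P[f][:,:2].astype(np.float32); v=cv2.fitLine(p[:,::-1].copy(),cv2.DIST_HUBER,0,.01,.01).ravel(); print(" front",len(p),"x=",v[3]+v[1]/v[0]*(-.11-v[2]),"dx/dy",v[1]/v[0])
    for lo,hi,nm in [(-.24,-.19,"R")]:
        f=red&(z>.05)&(z<.235)&(x<.82)&(x>.69)&(y>lo)&(y<hi)
        if f.sum()>10:
            p=P[f][:,:2].astype(np.float32); v=cv2.fitLine(p,cv2.DIST_HUBER,0,.01,.01).ravel(); print(nm,len(p),"y at .7",v[3]+v[1]/v[0]*(.7-v[2]),"dy/dx",v[1]/v[0])
E
python3 m2.py
```

```text
top0 48 [ 0.62070899 -0.11239653  0.04423925] 0.001558549346461535
 front 29 x= 0.6780262 dx/dy 0.07965778
side0 56 [ 0.61617796 -0.11727081  0.04325678] 0.0025466886080925118
 wall 202 [ 0.62157723 -0.11296764] 0.003637636261126278
 front 304 x= 0.67590433 dx/dy 0.03923858
R 497 y at .7 -0.20728365 dy/dx -0.045736026
```

```bash
cat >> h.py <<'E'
from scipy.spatial.transform import Rotation as Rn
def quat(psi,s=1,pitch=0):
    """portafilter yaw psi(deg) -> tool pointing down, jaws along pf y"""
    p=np.radians(psi); z=s*np.array([-np.sin(p),np.cos(p),0]); x=np.array([0,0,-1.]); y=np.cross(z,x)
    R=Rn.from_matrix(np.stack([x,y,z],1))
    return R.as_quat(scalar_first=True)
E
python3 - <<'E'
from h import *
from plant import arm
H=np.array([.621,-.113])
for s in (1,-1):
    for nm,c,psi,z in [("pick",(.5615,.2707),-32,.15),("pick",(.5615,.2707),-32,.0113)]+[("ins",H,a,.12) for a in (-48,-34,-20,0,10,25)]:
        d=np.radians(psi); p=[c[0]-.11*np.cos(d),c[1]-.11*np.sin(d),z]
        q=arm.ik(p,quat(psi,s)); print(s,nm,psi,np.round(p,3),None if q is None else np.round(q,2))
E
```

```text
1 pick -32 [0.468 0.329 0.15 ] [-0.58  0.47 -0.11  1.73  0.06  0.95  0.3 ]
1 pick -32 [0.468 0.329 0.011] [-0.59  0.65 -0.11  1.87  0.11  0.63  0.25]
1 ins -48 [ 0.547 -0.031  0.12 ] [-0.13  0.48  0.21  1.83 -0.13  0.84  0.88]
1 ins -34 [ 0.53  -0.051  0.12 ] [-0.1   0.46  0.22  1.87 -0.13  0.82  1.17]
1 ins -20 [ 0.518 -0.075  0.12 ] [-0.07  0.45  0.25  1.89 -0.15  0.81  1.47]
1 ins 0 [ 0.511 -0.113  0.12 ] [ 0.05  0.45  0.17  1.89 -0.1   0.81  1.85]
1 ins 10 [ 0.513 -0.132  0.12 ] [ 0.1   0.45  0.16  1.88 -0.09  0.82  2.05]
1 ins 25 [ 0.521 -0.159  0.12 ] [ 0.15  0.47  0.15  1.84 -0.09  0.84  2.36]
-1 pick -32 [0.468 0.329 0.15 ] [-1.29  0.74  1.15  1.74 -0.73  1.17 -2.05]
-1 pick -32 [0.468 0.329 0.011] [-0.15  0.78 -0.85  1.86  0.77  0.86  2.76]
-1 ins -48 [ 0.547 -0.031  0.12 ] [-0.64  0.75  1.15  1.84 -0.77  1.09 -1.6 ]
-1 ins -34 [ 0.53  -0.051  0.12 ] [-0.53  0.63  0.95  1.88 -0.62  0.97 -1.46]
-1 ins -20 [ 0.518 -0.075  0.12 ] [-0.39  0.54  0.75  1.9  -0.47  0.89 -1.32]
-1 ins 0 [ 0.511 -0.113  0.12 ] [-0.37  0.58  0.85  1.9  -0.54  0.92 -0.82]
-1 ins 10 [ 0.513 -0.132  0.12 ] [-0.36  0.6   0.91  1.88 -0.58  0.94 -0.57]
-1 ins 25 [ 0.521 -0.159  0.12 ] [-0.32  0.65  0.95  1.84 -0.63  0.99 -0.23]
```

```bash
python3 - <<'E'
from h import *
from plant import arm
arm.move_pose([.468,.329,.16],quat(-32))
s=arm.state();print(s["t"],s["ee_pos"])
c=arm.capture("wrist"); cv2.imwrite("pics/wrist1.png",c["frame"][:,:,::-1]); np.savez("wrist1.npz",**c)
P=cloud(c);x,y,z=P[...,0],P[...,1],P[...,2];hsv=cv2.cvtColor(c["frame"],cv2.COLOR_RGB2HSV)
m=(hsv[...,0]<20)&(hsv[...,1]>90)&(x>.38)&(x<.6)&(y>.2)&(y<.42)&(z>.036)&(z<.05)
p=P[m]; r=cv2.minAreaRect(p[:,:2].astype(np.float32)); print("handle",m.sum(),r,np.median(p[:,2]), cv2.boxPoints(r))
m=(abs(z-.065)<.006)&(abs(x-.57)<.06)&(abs(y-.28)<.06)
if m.sum()>50: print("cup",m.sum(),cv2.minEnclosingCircle(P[m][:,:2].astype(np.float32)))
E
```

```text
1.7417 [0.46706178 0.33073974 0.16015449]
handle 2719 ((0.45510703325271606, 0.33822962641716003), (0.022000912576913834, 0.10785574465990067), 57.302608489990234) 0.04233328650210417 [[0.40378237 0.3581043 ]
 [0.49454677 0.2998404 ]
 [0.5064317  0.31835496]
 [0.4156673  0.37661886]]
cup 838 ((0.5627273917198181, 0.26860713958740234), 0.034732021391391754)
```

View pics/wrist1.png

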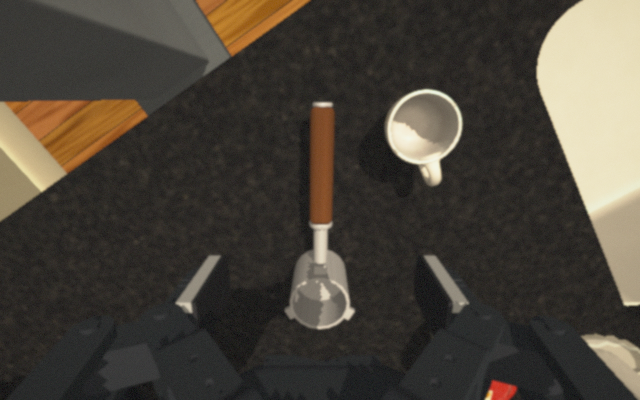

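```bash
python3 - <<'E'
from h import *
from plant import arm
psi=-32.7; q=quat(psi)
arm.movel([.4694,.3292,.06],q,speed=.15)
arm.movel([.4694,.3292,.011],q,speed=.06,max_force=15)
s=arm.state();print(s["t"],s["ee_pos"],s["ft_force"])
arm.gripper_close(effort=110); 
s=arm.state();print(s["t"],s["ee_pos"],s["finger_gap"],s["ft_force"],s["wrist_torque"])
arm.movel([.4694,.3292,.05],q,speed=.04)
arm.wait(.2)
s=arm.state();print(s["t"],s["ee_pos"],s["finger_gap"],s["ft_force"],s["wrist_torque"])
for n in ["side","wrist","top"]:
    c=arm.capture(n); cv2.imwrite(f"pics/{n}2.png",c["frame"][:,:,::-1]); np.savez(f"{n}2.npz",**c)
    P=cloud(c);x,y,z=P[...,0],P[...,1],P[...,2]
    m=(np.hypot(x-.562,y-.27)<.042)&(z>.09)&(z<.13)
    if m.sum()>10:print(n,m.sum(),cv2.minEnclosingCircle(P[m][:,:2].astype(np.float32)),np.percentile(P[m][:,2],[5,50,95]))
E
```

```text
3.575 [0.46957988 0.3293746  0.01123498] [-0.68625254 -0.36993023  0.21433964]
4.2 [0.4692785  0.32929233 0.0110946 ] 0.017980505124490512 [-0.95794259 -1.04385435  1.94074444] [-0.01297191  0.13976573 -0.02516889]
5.525 [0.46928577 0.32910955 0.04976051] 0.01782798993347805 [-0.69502473 -0.62993707 -1.67774859] [ 0.1077037   0.12632896 -0.02253449]
side 83 ((0.5582521557807922, 0.26669198274612427), 0.036483246833086014) [0.09118999 0.09688241 0.10267898]
top 76 ((0.5622748732566833, 0.27123716473579407), 0.036872051656246185) [0.09224488 0.09927724 0.10617204]
```

View pics/side2.png

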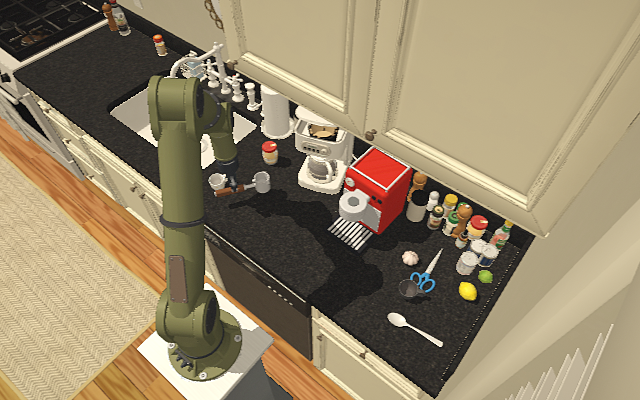

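View pics/wrist2.png

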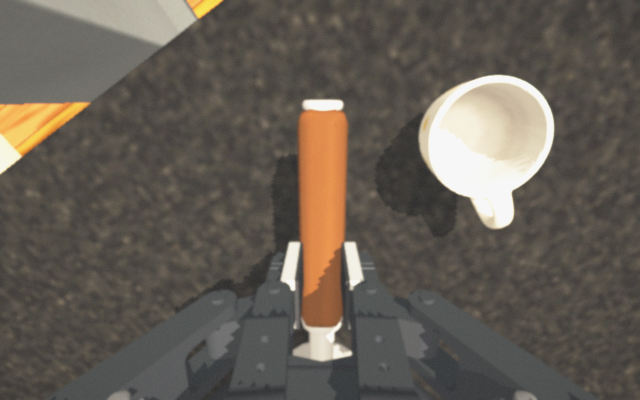

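```bash
python3 - <<'E'
from h import *
for n,lo,hi in [("wrist1",.037,.049),("wrist2",.072,.092)]:
    c=load(n);P=cloud(c);x,y,z=P[...,0],P[...,1],P[...,2];hsv=cv2.cvtColor(c["frame"],cv2.COLOR_RGB2HSV)
    m=(hsv[...,0]<20)&(hsv[...,1]>90)&(x>.38)&(x<.6)&(y>.2)&(y<.42)&(z>lo)&(z<hi)
    m=cv2.erode(m.astype(np.uint8),np.ones((7,7)))>0
    p=P[m]; d=np.radians(-32.7); s=-((p[:,0]-.562)*np.cos(d)+(p[:,1]-.2698)*np.sin(d)); w=-(p[:,0]-.562)*np.sin(d)+(p[:,1]-.2698)*np.cos(d)
    A=np.c_[np.ones_like(s),s-.11,w]; k=np.linalg.lstsq(A,p[:,2],rcond=None)[0]; print(n,len(p),"z at 110:",k[0],"slopes deg",np.degrees(k[1:]),"lat",np.polyfit(s-.11,w,1),s.min(),s.max())
E
```

```text
wrist1 1584 z at 110: 0.04273550290350116 slopes deg [-0.09313288  0.20459179] lat [-0.00616699 -0.00030019] 0.07634190357168644 0.17765036210541826
wrist2 6608 z at 110: 0.08068993777376446 slopes deg [ 0.89592316 -0.26519945] lat [0.00126193 0.00046718] 0.07527161782436186 0.18005810992831447
```

```bash
cat >> h.py <<'E'
L=.110; DZ=.0214; H0=np.array([.621,-.113]); YM=-2.5
def pose(cc,psi,pitch=1.0):
    d=np.radians(psi); xp=np.array([np.cos(d),np.sin(d),0]); yp=np.array([-np.sin(d),np.cos(d),0])
    p=np.asarray(cc,float)-L*xp-np.array([0,0,DZ])
    R=Rn.from_rotvec(-np.radians(pitch)*yp)*Rn.from_quat(quat(psi),scalar_first=True)
    return p,R.as_quat(scalar_first=True)
def cc_of(st,psi=None):
    R=Rn.from_quat(st["tool_rot"],scalar_first=True).as_matrix(); z=R[:,2]; ps=np.degrees(np.arctan2(-z[0],z[1])); d=np.radians(ps)
    return st["ee_pos"]+L*np.array([np.cos(d),np.sin(d),0])+[0,0,DZ],ps
def show(arm,tag=""):
    s=arm.state(); c,ps=cc_of(s); print(tag,"t%.2f"%s["t"],"cc",c.round(4),"psi %.2f"%ps,"F",s["ft_force"].round(2),"M",s["wrist_torque"].round(2)); return s
E
python3 - <<'E'
from h import *
from plant import arm
arm.movel(*pose([.562,.2698,.0975],-32.7),speed=.08); show(arm)
arm.movel(*pose([.57,.06,.0975],-34.5),speed=.12); show(arm)
arm.movel(*pose([*H0,.0975],-34.5),speed=.08); arm.wait(.2);show(arm)
for n in ["side","wrist"]:
    c=arm.capture(n); cv2.imwrite(f"pics/{n}3.png",c["frame"][:,:,::-1]); np.savez(f"{n}3.npz",**c)
    if n=="side": cv2.imwrite("pics/side3z.png",cv2.resize(c["frame"][140:270,290:450,::-1],None,fx=4.5,fy=4.5,interpolation=cv2.INTER_CUBIC))
E
```

```text
t6.15 cc [0.5622 0.2703 0.0983] psi -32.68 F [-0.48  0.17 -2.37] M [ 0.07  0.24 -0.01]
 t8.03 cc [0.57   0.0609 0.0975] psi -34.43 F [ 0.69 -0.75 -1.99] M [ 0.12  0.13 -0.04]
 t10.63 cc [ 0.621  -0.1128  0.0975] psi -34.48 F [ 0.16 -0.13 -1.17] M [ 0.06  0.2  -0.  ]
```

View pics/side3z.png

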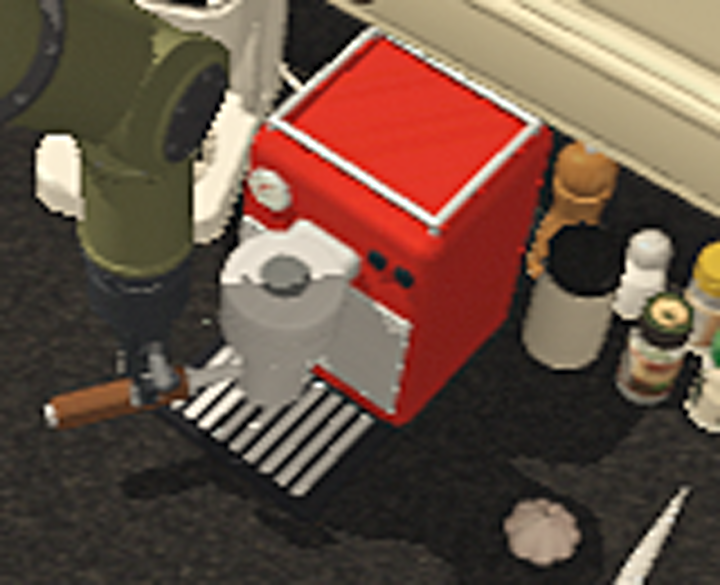

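View pics/wrist3.png

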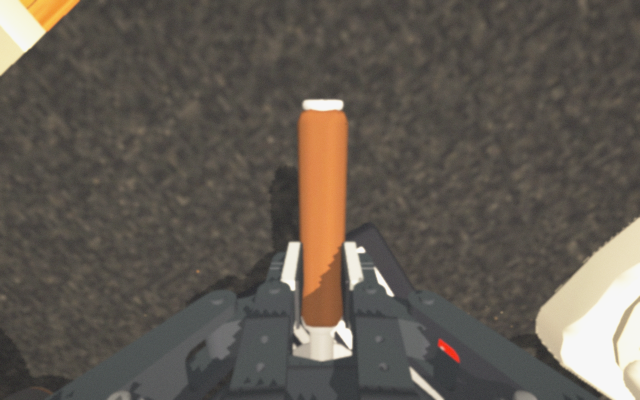

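```bash
python3 - <<'E'
from h import *
from scipy.optimize import least_squares
c=load("side3");P=cloud(c);x,y,z=P[...,0],P[...,1],P[...,2]
for lo,hi,r in [(.07,.112,.029),(.07,.112,None),(.156,.204,.047),(.156,.204,None)]:
    m=(z>lo)&(z<hi)&(np.hypot(x-.621,y+.113)<(.037 if lo<.1 else .053))&(x<.64)
    m=cv2.erode(m.astype(np.uint8),np.ones((3,3)))>0
    q=P[m]; f=lambda a:np.hypot(q[:,0]-a[0],q[:,1]-a[1])-(r or a[2])
    s=least_squares(f,[.621,-.113]+([] if r else [.04]),loss='huber',f_scale=.001); print(lo,len(q),s.x.round(4),np.std(s.fun).round(4))
E
```

```text
0.07 44 [ 0.6192 -0.1108] 0.0017
0.07 44 [ 0.6145 -0.1134  0.0244] 0.0015
0.156 100 [ 0.6211 -0.1128] 0.0019
0.156 100 [ 0.6184 -0.1144  0.0443] 0.0018
```

```bash
cat > try.py <<'E'
from h import *
from plant import arm
import sys
def probe(H,psi,z0=.112,zt=.1375,f=5):
    arm.movel(*pose([*H,z0],psi),speed=.06); show(arm,"start")
    r=arm.movel(*pose([*H,zt],psi),speed=.02,max_force=f); show(arm,f"hit={r}"); return r
if __name__=="__main__":
    probe(np.array([float(sys.argv[1]),float(sys.argv[2])]),YM-32+float(sys.argv[3]))
E
python3 try.py .621 -.113 0
```

```text
start t11.12 cc [ 0.6214 -0.1131  0.1127] psi -34.50 F [ 0.66 -0.22 -2.15] M [ 0.11  0.15 -0.09]
hit=True t11.99 cc [ 0.6197 -0.1127  0.1287] psi -34.49 F [ 2.85 -1.06 -4.91] M [0.16 0.05 0.11]
```

```bash
cat > snap.py <<'E'
from h import *
from plant import arm
import sys
k=sys.argv[1]
show(arm)
c=arm.capture("side"); np.savez(f"side{k}.npz",**c)
cv2.imwrite(f"pics/side{k}z.png",cv2.resize(c["frame"][170:250,290:390,::-1],None,fx=7,fy=7,interpolation=cv2.INTER_CUBIC))
c=arm.capture("wrist"); np.savez(f"wrist{k}.npz",**c); cv2.imwrite(f"pics/wrist{k}.png",c["frame"][:,:,::-1])
s=arm.state()
P=cloud(c);hsv=cv2.cvtColor(c["frame"],cv2.COLOR_RGB2HSV)
cc,psi=cc_of(s);d=np.radians(psi);D=P-cc
sx=-(D[...,0]*np.cos(d)+D[...,1]*np.sin(d)); w=-D[...,0]*np.sin(d)+D[...,1]*np.cos(d)
m=(hsv[...,0]<20)&(hsv[...,1]>90)&(sx>.07)&(sx<.19)&(abs(w)<.02)&(D[...,2]>-.01)&(D[...,2]<.025)
m=cv2.erode(m.astype(np.uint8),np.ones((7,7)))>0
A=np.c_[np.ones(m.sum()),sx[m]-.11,w[m]]; kf=np.linalg.lstsq(A,D[m][:,2],rcond=None)[0]
print("handle top rel cc at 110 (expect .0105):",kf[0].round(4),"pitch up-away deg",np.degrees(kf[1]).round(2),"roll",np.degrees(kf[2]).round(2),"yaw/lat",np.degrees(np.polyfit(sx[m]-.11,w[m],1)[0]).round(2),np.median(w[m]).round(4), "end",sx[m].max().round(4))
E
python3 snap.py 4
```

```text
t11.99 cc [ 0.6197 -0.1127  0.1287] psi -34.49 F [ 2.85 -1.06 -4.91] M [0.16 0.05 0.11]
handle top rel cc at 110 (expect .0105): 0.0097 pitch up-away deg 1.88 roll -0.46 yaw/lat 0.33 0.0011 end 0.1806
```

View pics/side4z.png

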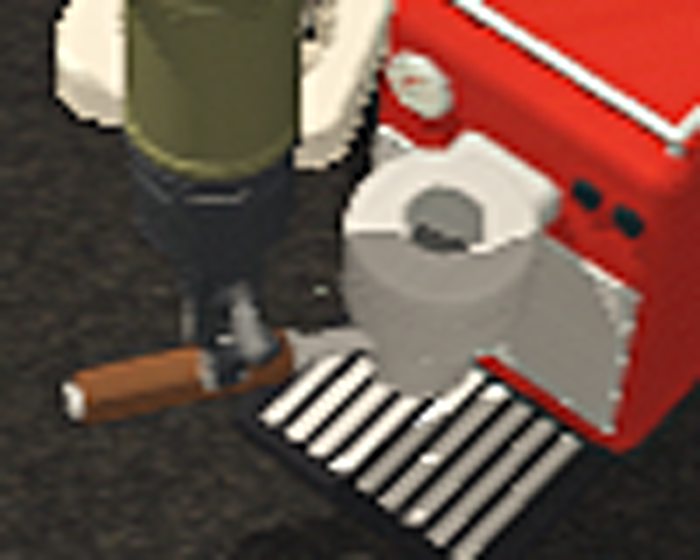

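```bash
python3 - <<'E'
from h import *
from plant import arm
arm.movel(*pose([*H0,.113],-34.5),speed=.05);arm.wait(.1)
E
python3 snap.py 5; python3 try.py .621 -.113 7; python3 snap.py 6
```

```text
t12.64 cc [ 0.6209 -0.113   0.113 ] psi -34.50 F [-0.01  0.33 -2.12] M [ 0.2   0.17 -0.02]
handle top rel cc at 110 (expect .0105): 0.0095 pitch up-away deg -0.19 roll 0.56 yaw/lat 0.23 0.0006 end 0.1807
start t13.12 cc [ 0.621  -0.1134  0.1122] psi -27.65 F [-0.54  0.02 -2.86] M [ 0.06  0.15 -0.02]
hit=False t14.54 cc [ 0.6209 -0.1131  0.1374] psi -27.51 F [-0.36 -0.56 -3.31] M [-0.07  0.39 -0.09]
 t14.54 cc [ 0.6209 -0.1131  0.1374] psi -27.51 F [-0.36 -0.56 -3.31] M [-0.07  0.39 -0.09]
handle top rel cc at 110 (expect .0105): 0.0095 pitch up-away deg 0.75 roll -0.26 yaw/lat -0.24 0.0015 end 0.1805
```

```bash
python3 - <<'E'
from h import *
from plant import arm
r=arm.movel(*pose([*H0,.1415],-27.5,pitch=2.0),speed=.02,max_force=8);arm.wait(.15);show(arm,r)
E
python3 snap.py 7
```

```text
False t15.14 cc [ 0.6211 -0.1128  0.1415] psi -27.48 F [ 0.37  0.01 -3.95] M [ 0.13  0.21 -0.03]
 t15.14 cc [ 0.6211 -0.1128  0.1415] psi -27.48 F [ 0.37  0.01 -3.95] M [ 0.13  0.21 -0.03]
handle top rel cc at 110 (expect .0105): 0.0095 pitch up-away deg 0.01 roll -0.16 yaw/lat 0.27 0.001 end 0.1811
```

View pics/side7z.png

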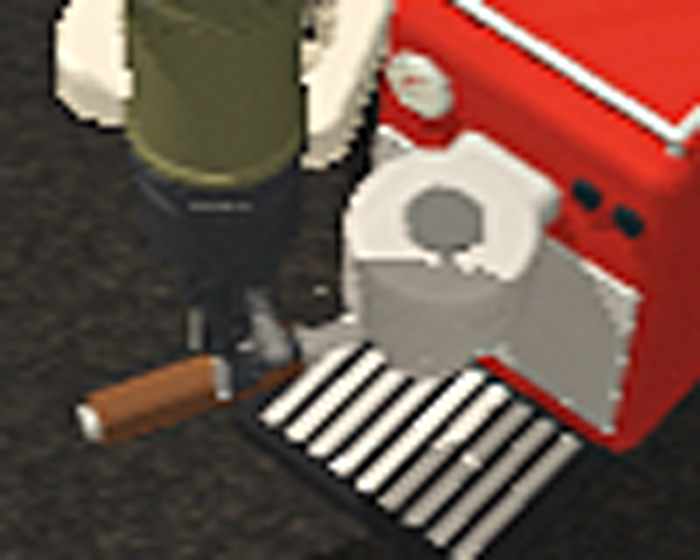

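```bash
cat > turn.py <<'E'
from h import *
from plant import arm
import sys
a,b,st,f=map(float,sys.argv[1:5])
n=int(np.ceil((b-a)/st))
for psi in np.linspace(a,b,n+1)[1:]:
    r=arm.movel(*pose([*H0,.1415],psi,pitch=2.0),speed=.04,max_force=f); s=show(arm,f"{psi:.1f} {r}")
    if r: break
E
python3 turn.py -27.5 6 5.6 10
```

```text
-21.9 False t15.66 cc [ 0.6208 -0.1133  0.1414] psi -22.02 F [-0.02 -1.34 -4.08] M [-0.05  0.3  -0.15]
-16.3 False t16.07 cc [ 0.6209 -0.113   0.1415] psi -16.45 F [ 0.53 -1.07 -4.18] M [-0.05  0.27 -0.07]
-10.8 False t16.49 cc [ 0.6209 -0.1129  0.1415] psi -10.87 F [ 0.42 -1.44 -4.23] M [-0.12  0.3  -0.12]
-5.2 False t16.91 cc [ 0.621  -0.1129  0.1415] psi -5.28 F [ 0.74 -0.93 -3.97] M [-0.11  0.32 -0.04]
0.4 False t17.32 cc [ 0.621  -0.1129  0.1415] psi 0.30 F [ 0.4  -0.51 -4.04] M [-0.21  0.3  -0.11]
6.0 False t17.74 cc [ 0.6209 -0.1129  0.1414] psi 5.89 F [ 0.35 -0.73 -4.63] M [-0.21  0.26 -0.16]
```

```bash
python3 turn.py 6 26 2 8; python3 snap.py 8
```

```text
8.0 False t17.99 cc [ 0.621  -0.1128  0.1415] psi 7.91 F [ 0.51 -1.01 -3.33] M [-0.16  0.25 -0.06]
10.0 False t18.24 cc [ 0.621  -0.1129  0.1415] psi 9.90 F [ 0.78 -0.31 -4.12] M [-0.16  0.26 -0.07]
12.0 False t18.49 cc [ 0.6209 -0.113   0.1414] psi 11.89 F [ 1.24 -0.29 -3.7 ] M [-0.16  0.3  -0.01]
14.0 False t18.74 cc [ 0.6211 -0.113   0.1415] psi 13.89 F [ 1.47  0.27 -4.16] M [-0.15  0.18 -0.08]
16.0 False t18.99 cc [ 0.6212 -0.1131  0.1415] psi 15.88 F [ 1.04 -0.32 -3.6 ] M [-0.1   0.08 -0.25]
18.0 False t19.24 cc [ 0.6211 -0.1132  0.1415] psi 17.87 F [ 2.79  0.47 -4.08] M [ 0.02  0.1  -0.52]
20.0 False t19.49 cc [ 0.6205 -0.1113  0.1413] psi 19.90 F [-0.1   5.28 -2.65] M [ 1.16  0.45 -1.15]
22.0 False t19.74 cc [ 0.6195 -0.109   0.141 ] psi 21.88 F [-2.9  11.49 -0.96] M [ 2.45  0.99 -1.84]
24.0 False t19.99 cc [ 0.6184 -0.1065  0.1408] psi 23.88 F [-5.56 18.28  1.24] M [ 3.99  1.59 -2.46]
26.0 False t20.24 cc [ 0.6171 -0.1039  0.1406] psi 25.90 F [-9.71 25.37  3.5 ] M [ 5.43  2.28 -3.04]
 t20.24 cc [ 0.6171 -0.1039  0.1406] psi 25.90 F [-9.71 25.37  3.5 ] M [ 5.43  2.28 -3.04]
handle top rel cc at 110 (expect .0105): 0.0095 pitch up-away deg -0.42 roll 0.47 yaw/lat 6.12 0.0027 end 0.1805
```

View pics/side8z.png

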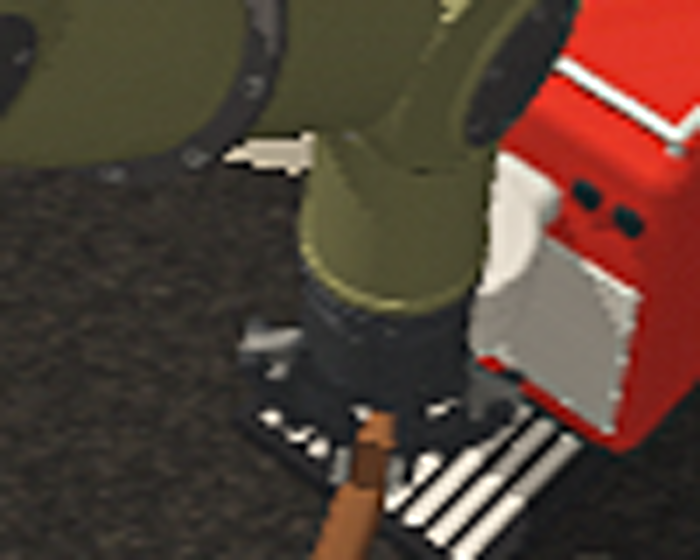

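```bash
cat > back.py <<'E'
from h import *
from plant import arm
import sys
for psi in map(float,sys.argv[1:]):
    arm.movel(*pose([*H0,.1415],psi,pitch=2.0),speed=.04); show(arm,psi)
E
python3 back.py 22 18; python3 snap.py 9; python3 back.py 15; python3 snap.py 10
```

```text
22.0 t20.68 cc [ 0.6195 -0.109   0.1411] psi 21.88 F [-2.46 11.77 -1.52] M [ 2.38  0.94 -1.86]
18.0 t21.02 cc [ 0.621  -0.1129  0.1416] psi 18.04 F [ 1.18  0.32 -3.63] M [ 0.01  0.17 -0.59]
 t21.02 cc [ 0.621  -0.1129  0.1416] psi 18.04 F [ 1.18  0.32 -3.63] M [ 0.01  0.17 -0.59]
handle top rel cc at 110 (expect .0105): 0.0094 pitch up-away deg -0.03 roll -0.84 yaw/lat 0.35 -0.0019 end 0.1807
15.0 t21.42 cc [ 0.6209 -0.1132  0.1415] psi 15.11 F [ 0.53 -1.12 -3.81] M [-0.34  0.29 -0.23]
 t21.42 cc [ 0.6209 -0.1132  0.1415] psi 15.11 F [ 0.53 -1.12 -3.81] M [-0.34  0.29 -0.23]
handle top rel cc at 110 (expect .0105): 0.0095 pitch up-away deg -0.08 roll 1.23 yaw/lat -1.93 -0.0035 end 0.1808
```

```bash
python3 back.py 12.5;  python3 snap.py 11; python3 back.py 11; python3 snap.py 12
```

```text
12.5 t21.78 cc [ 0.6207 -0.1127  0.1414] psi 12.62 F [ 0.32 -0.63 -3.43] M [-0.09  0.44 -0.03]
 t21.78 cc [ 0.6207 -0.1127  0.1414] psi 12.62 F [ 0.32 -0.63 -3.43] M [-0.09  0.44 -0.03]
handle top rel cc at 110 (expect .0105): 0.0094 pitch up-away deg -0.13 roll 1.6 yaw/lat -5.19 -0.0043 end 0.1806
11.0 t22.13 cc [ 0.6209 -0.1129  0.1415] psi 11.07 F [ 0.37  0.09 -4.21] M [-0.11  0.46 -0.03]
 t22.13 cc [ 0.6209 -0.1129  0.1415] psi 11.07 F [ 0.37  0.09 -4.21] M [-0.11  0.46 -0.03]
handle top rel cc at 110 (expect .0105): 0.0093 pitch up-away deg -0.19 roll 1.96 yaw/lat -5.41 -0.0049 end 0.1806
```

View pics/wrist12.png

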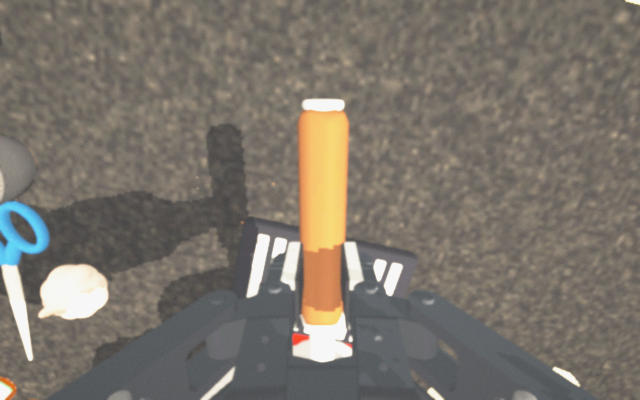

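```bash
python3 back.py 12; python3 - <<'E'
from h import *
from plant import arm
for z in (.1385,.137,.136,.135,.1345,.134):
    r=arm.movel(*pose([*H0,z],12,pitch=2.0),speed=.01,max_force=4); arm.wait(.1); s=show(arm,f"{z} {r}")
    if r or s["ft_force"][2]>0: break
E
python3 snap.py 13
```

```text
12.0 t22.48 cc [ 0.621  -0.1131  0.1415] psi 12.00 F [ 0.54  0.25 -4.04] M [-0.06  0.43  0.01]
0.1385 False t23.03 cc [ 0.6211 -0.1129  0.1386] psi 12.01 F [-0.31 -0.79 -2.65] M [-0.06  0.33  0.09]
0.137 False t23.43 cc [ 0.6214 -0.113   0.1372] psi 12.00 F [ 0.57 -0.05 -0.8 ] M [0.02 0.1  0.06]
0.136 False t23.78 cc [ 0.6214 -0.113   0.1362] psi 12.00 F [ 0.45  0.33 -0.19] M [ 0.14 -0.1   0.02]
0.135 False t24.13 cc [ 0.6214 -0.113   0.1352] psi 12.00 F [2.91 0.39 1.82] M [ 0.2  -0.38  0.04]
 t24.13 cc [ 0.6214 -0.113   0.1352] psi 12.00 F [2.91 0.39 1.82] M [ 0.2  -0.38  0.04]
handle top rel cc at 110 (expect .0105): 0.0094 pitch up-away deg -2.35 roll 1.46 yaw/lat -6.47 -0.0035 end 0.1802
```

```bash
python3 - <<'E'
from h import *
from plant import arm
arm.movel(*pose([*H0,.1363],12,pitch=1.5),speed=.01); arm.wait(.2); s=show(arm)
E
python3 snap.py 14
```

```text
t24.72 cc [ 0.6209 -0.113   0.1362] psi 12.00 F [ 0.99 -0.66  1.61] M [ 0.11 -0.24  0.01]
 t24.72 cc [ 0.6209 -0.113   0.1362] psi 12.00 F [ 0.99 -0.66  1.61] M [ 0.11 -0.24  0.01]
handle top rel cc at 110 (expect .0105): 0.0094 pitch up-away deg -1.61 roll 1.86 yaw/lat -5.76 -0.0035 end 0.18
```

View pics/wrist14.png

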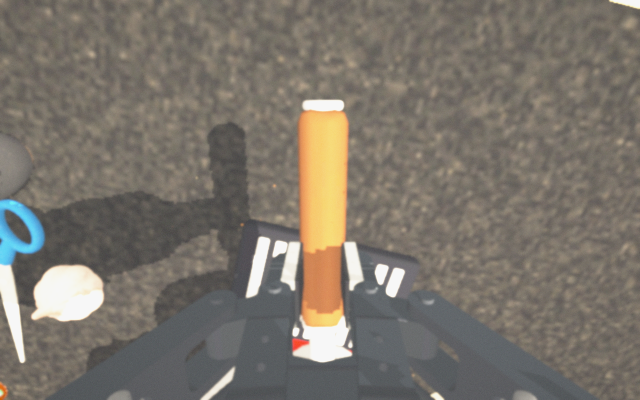

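```bash
python3 - <<'E'
from h import *
from plant import arm
arm.movel(*pose([*H0,.1368],12,pitch=0.3),speed=.01); arm.wait(.2); s=show(arm)
E
python3 snap.py 15
```

```text
t25.27 cc [ 0.6205 -0.1132  0.1367] psi 11.99 F [-1.86  0.07  1.98] M [0.05 0.34 0.03]
 t25.27 cc [ 0.6205 -0.1132  0.1367] psi 11.99 F [-1.86  0.07  1.98] M [0.05 0.34 0.03]
handle top rel cc at 110 (expect .0105): 0.0093 pitch up-away deg -1.21 roll 1.46 yaw/lat -5.37 -0.0045 end 0.1796
```

```bash
python3 - <<'E'
from h import *
from plant import arm
arm.movel(*pose([*H0,.1377],12,pitch=0.6),speed=.01); arm.wait(.2); s=show(arm)
E
python3 snap.py 16
```

```text
t25.82 cc [ 0.6207 -0.1131  0.1376] psi 11.99 F [-2.91 -0.05  0.73] M [-0.1   0.62  0.02]
 t25.82 cc [ 0.6207 -0.1131  0.1376] psi 11.99 F [-2.91 -0.05  0.73] M [-0.1   0.62  0.02]
handle top rel cc at 110 (expect .0105): 0.0093 pitch up-away deg -0.71 roll 1.61 yaw/lat -5.56 -0.0051 end 0.1799
```

```bash
python3 - <<'E'
from h import *
from plant import arm
arm.ungrasp(); arm.wait(.3); s=show(arm); p=s["ee_pos"].copy()
print(s["finger_gap"])
p2=p.copy(); p2[2]=.20
print(arm.movel(p2,quat(12),speed=.06,max_force=10)); show(arm)
E
python3 - <<'E'
from h import *
from plant import arm
for n in ["wrist","side"]:
    c=arm.capture(n); cv2.imwrite(f"pics/{n}17.png",c["frame"][:,:,::-1]); np.savez(f"{n}17.npz",**c)
cv2.imwrite("pics/side17z.png",cv2.resize(c["frame"][160:260,290:410,::-1],None,fx=6,fy=6,interpolation=cv2.INTER_CUBIC))
E
```

```text
t26.88 cc [ 0.621  -0.113   0.1377] psi 12.00 F [-0.03  0.59  0.11] M [-0.03  0.02  0.01]
0.0848749113453966
False
 t28.43 cc [ 0.6207 -0.113   0.221 ] psi 12.00 F [-0.16 -0.75  0.3 ] M [-0.02 -0.    0.  ]
```

View pics/wrist17.png

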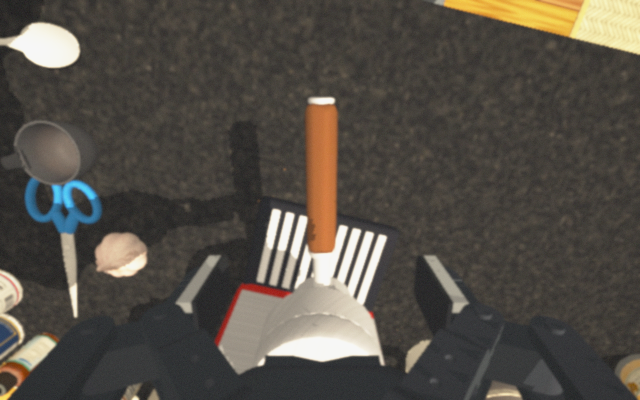

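View pics/side17z.png

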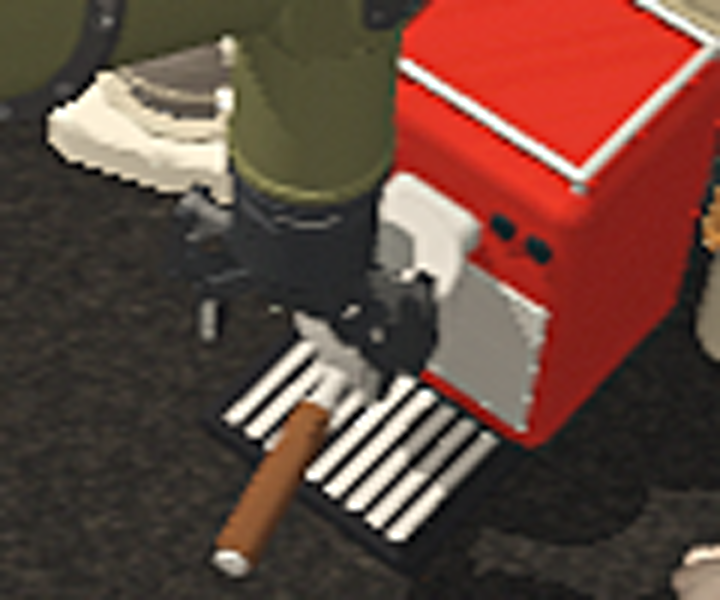

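```bash
cat > lvl.py <<'E'
from h import *
import sys
c=load(sys.argv[1]);P=cloud(c);hsv=cv2.cvtColor(c["frame"],cv2.COLOR_RGB2HSV)
psi=12;d=np.radians(psi);D=P-np.array([.621,-.113,.1355])
sx=-(D[...,0]*np.cos(d)+D[...,1]*np.sin(d)); w=-D[...,0]*np.sin(d)+D[...,1]*np.cos(d)
m=(hsv[...,0]<20)&(hsv[...,1]>90)&(sx>.06)&(sx<.2)&(abs(w)<.03)&(D[...,2]>-.03)&(D[...,2]<.03)
r=cv2.minAreaRect(P[m][:,:2].astype(np.float32)); print(r)
m=cv2.erode(m.astype(np.uint8),np.ones((5,5)))>0
A=np.c_[np.ones(m.sum()),sx[m]-.11,w[m]]; k=np.linalg.lstsq(A,D[m][:,2],rcond=None)[0]
print(m.sum(),"z@110 (exp .0105)",k[0],"pitch,roll deg",np.degrees(k[1:]),"yaw off",-np.degrees(np.polyfit(sx[m]-.11,w[m],1)[0]),"w",w[m].mean(),sx[m].min(),sx[m].max())
E
python3 lvl.py wrist17
```

```text
((0.49622824788093567, -0.139967143535614), (0.10822246968746185, 0.02199365943670273), 12.307100296020508)
3454 z@110 (exp .0105) 0.014995230820502144 pitch,roll deg [ 2.13214654 -0.10051063] yaw off 0.24679265845466763 w -0.0004478418543599449 0.07560417390660333 0.18054752670898944
```

```bash
python3 - <<'E'
from h import *
from plant import arm
s=arm.state();p=s["ee_pos"]
arm.movel([.46,-.02,.25],quat(0),speed=.15); show(arm)
for n in ["wrist","side"]:
    c=arm.capture(n); cv2.imwrite(f"pics/{n}18.png",c["frame"][:,:,::-1]); np.savez(f"{n}18.npz",**c)
cv2.imwrite("pics/side18z.png",cv2.resize(c["frame"][160:260,290:410,::-1],None,fx=6,fy=6,interpolation=cv2.INTER_CUBIC))
E
python3 lvl.py wrist18; python3 lvl.py side18; python3 lvl.py side17
```

```text
t29.59 cc [ 0.57   -0.0208  0.2711] psi -0.03 F [ 0.94 -0.25  0.6 ] M [0.   0.01 0.01]
((0.488955557346344, -0.14083722233772278), (0.09421311318874359, 0.021908478811383247), 12.093905448913574)
2066 z@110 (exp .0105) 0.014921391158353876 pitch,roll deg [  2.10202263 -26.78663562] yaw off -0.1929709299118598 w 0.003851595997406106 0.09031477390368649 0.18004938383955021
((0.49297356605529785, -0.13914577662944794), (0.10744714736938477, 0.022523710504174232), 12.176526069641113)
39 z@110 (exp .0105) 0.013780581006428502 pitch,roll deg [3.42563426 3.55765198] yaw off -0.22690461010957677 w -0.001511695504185711 0.08696879119280353 0.1761787826744597
((0.49416619539260864, -0.13937227427959442), (0.10889672487974167, 0.022864464670419693), 11.281405448913574)
38 z@110 (exp .0105) 0.01430820482363162 pitch,roll deg [  2.65163647 -25.04766124] yaw off -0.40336012945432864 w -0.0017310878267389538 0.09993257211474588 0.1754490317065426
```

View pics/side18z.png

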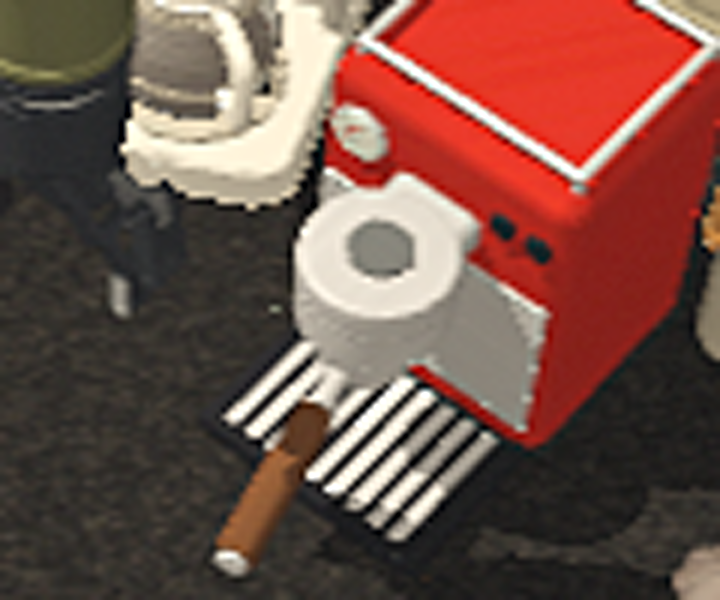

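View pics/wrist18.png

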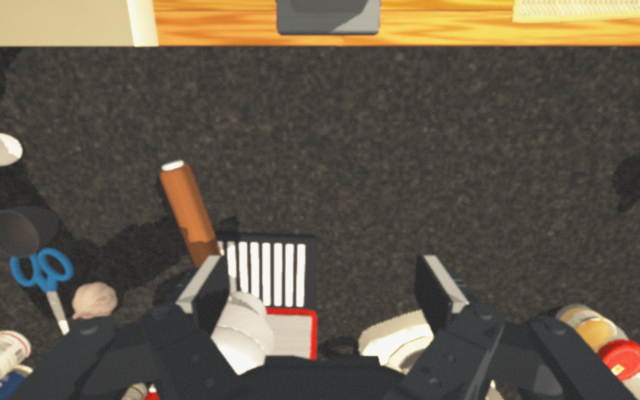

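```bash
cat > lvl2.py <<'E'
from h import *
import sys
def ev(c,psi,z=.1355):
    P=cloud(c);d=np.radians(psi);D=P-np.array([.621,-.113,z])
    sx=-(D[...,0]*np.cos(d)+D[...,1]*np.sin(d)); w=-D[...,0]*np.sin(d)+D[...,1]*np.cos(d)
    m=(sx>.125)&(sx<.176)&(abs(w)<.007)&(abs(D[...,2]-.0105)<.02)
    A=np.c_[np.ones(m.sum()),sx[m]-.11,w[m]]; k=np.linalg.lstsq(A,D[m][:,2],rcond=None)[0]
    return m.sum(),"z@110 %.4f"%k[0],np.degrees(k[1:]).round(2)
if __name__=="__main__":
    for n,psi,z in [("wrist5",-34.5,.113),("wrist6",-27.5,.1374),("wrist7",-27.5,.1415),("wrist9",18,.1415),("wrist12",11,.1415),("wrist13",12,.1355),("wrist14",12,.1355),("wrist15",12,.1355),("wrist16",12,.1355),("wrist17",12.2,.1355),("wrist18",12.2,.1355)]:
        print(n,*ev(load(n),psi,z))
E
python3 lvl2.py
```

```text
wrist5 3555 z@110 0.0098 [0.07 2.79]
wrist6 3561 z@110 0.0096 [1.   2.35]
wrist7 3551 z@110 0.0096 [0.26 2.76]
wrist9 3575 z@110 0.0096 [0.27 2.03]
wrist12 3562 z@110 0.0095 [0.27 0.6 ]
wrist13 3538 z@110 0.0093 [-1.76  0.93]
wrist14 3539 z@110 0.0104 [-1.1  1. ]
wrist15 3524 z@110 0.0108 [-0.61  0.81]
wrist16 3527 z@110 0.0117 [-0.24  0.8 ]
wrist17 1537 z@110 0.0153 [2.24 0.42]
wrist18 876 z@110 0.0153 [ 2.33 -0.64]
```

```bash
python3 - <<'E'
from h import *
from plant import arm
arm.gripper_close(effort=40)
d=np.radians(12.2); xy=np.array([.6205,-.113])-.11*np.array([np.cos(d),np.sin(d)])
arm.movel([*xy,.20],quat(12.2),speed=.2)
arm.movel([*xy,.156],quat(12.2),speed=.06,max_force=6); show(arm)
r=arm.movel([*xy,.146],quat(12.2),speed=.01,max_force=5); s=show(arm,r);print(s["ee_pos"])
arm.movel([*xy,.20],quat(12.2),speed=.08)
c=arm.capture("wrist"); np.savez("wrist19.npz",**c); cv2.imwrite("pics/wrist19.png",c["frame"][:,:,::-1]); show(arm)
from lvl2 import ev
print(ev(c,12.2))
E
python3 lvl.py wrist19
```

```text
t32.17 cc [ 0.6207 -0.113   0.1776] psi 12.20 F [-0.24  0.45 -0.11] M [-0.02 -0.01  0.02]
False t33.33 cc [ 0.6206 -0.113   0.1675] psi 12.20 F [-0.45 -0.06  0.03] M [-0.03  0.03 -0.04]
[ 0.51304993 -0.13627179  0.14605695]
 t34.20 cc [ 0.6201 -0.113   0.2209] psi 12.19 F [ 0.12  0.22 -0.06] M [ 0.   -0.03 -0.03]
(np.int64(1535), 'z@110 0.0153', array([ 2.2, -0.3]))
((0.49202144145965576, -0.14092953503131866), (0.09943912923336029, 0.022026266902685165), 12.09292221069336)
3147 z@110 (exp .0105) 0.015001413049328291 pitch,roll deg [ 2.0621235  -0.36024065] yaw off 0.08703995095105148 w -0.0004782254791468915 0.08523812765844577 0.180498738854461
```

```bash
python3 - <<'E'
from h import *
from plant import arm
from lvl2 import ev
d=np.radians(12.2); xy=np.array([.6205,-.113])-.11*np.array([np.cos(d),np.sin(d)])
arm.movel([*xy,.152],quat(12.2),speed=.1,max_force=6)
for z in (.149,.147,.145,.143):
    r=arm.movel([*xy,z],quat(12.2),speed=.01,max_force=3); arm.wait(.15)
    F=[]
    for i in range(4): F.append(arm.state()["ft_force"][2]); arm.wait(.03)
    print(z,r,np.mean(F).round(2),arm.state()["ee_pos"][2].round(4))
    c=arm.capture("wrist"); print(ev(c,12.2))
    if r or np.mean(F)>2.: break
np.savez("wrist20.npz",**c); cv2.imwrite("pics/wrist20.png",c["frame"][:,:,::-1])
c=arm.capture("side");cv2.imwrite("pics/side20z.png",cv2.resize(c["frame"][160:260,290:410,::-1],None,fx=6,fy=6,interpolation=cv2.INTER_CUBIC))
E
```

```text
0.149 False 0.06 0.149
(np.int64(2519), 'z@110 0.0153', array([2.19, 0.12]))
0.147 False 0.18 0.147
(np.int64(2571), 'z@110 0.0153', array([2.2 , 0.16]))
0.145 False -0.11 0.145
(np.int64(2630), 'z@110 0.0153', array([2.23, 0.38]))
0.143 False 0.14 0.143
(np.int64(2706), 'z@110 0.0152', array([2.25, 0.23]))
```

View pics/wrist20.png

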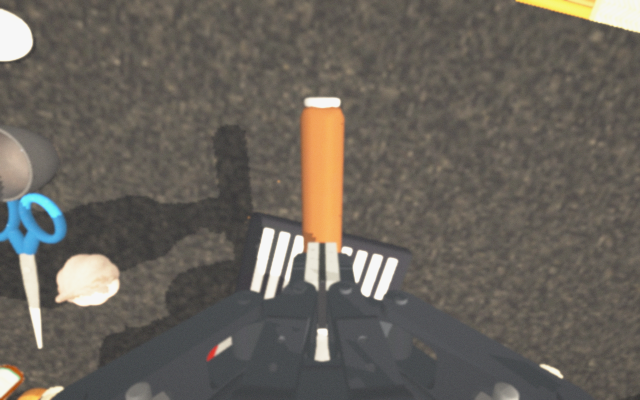

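```bash
python3 - <<'E'
from h import *
from plant import arm
s=show(arm); print(s["finger_gap"],s["ee_pos"])
c=load("wrist20"); print(proj(c,s["ee_pos"]),proj(c,s["ee_pos"]+[0,0,.0187]))
P=cloud(c)
for v in range(236,300,8): print(v,P[v,[310,322,334]].round(4).tolist())
E
```

```text
t37.72 cc [ 0.6206 -0.113   0.1644] psi 12.19 F [-0.33  0.66  0.81] M [-0.01  0.01 -0.02]
1.9084627577385407e-06 [ 0.51303252 -0.13626314  0.14303878]
(np.float64(321.2549312077066), np.float64(236.17542350149785)) (np.float64(321.17190550945725), np.float64(251.27059353233238))
236 [[0.5107, -0.143, 0.151], [0.5094, -0.1366, 0.1509], [0.5079, -0.1302, 0.151]]
244 [[0.5045, -0.1435, 0.1737], [0.5027, -0.1381, 0.175], [0.5021, -0.1324, 0.1736]]
252 [[0.5047, -0.1431, 0.1813], [0.503, -0.138, 0.1823], [0.5023, -0.1327, 0.1816]]
260 [[0.5047, -0.1429, 0.1886], [0.5032, -0.138, 0.1892], [0.5021, -0.133, 0.1893]]
268 [[0.5045, -0.1427, 0.1955], [0.5034, -0.1379, 0.1955], [0.5024, -0.1331, 0.1954]]
276 [[0.5041, -0.1425, 0.202], [0.5039, -0.1378, 0.2008], [0.5021, -0.1335, 0.2022]]
284 [[0.503, -0.1425, 0.2093], [0.5045, -0.1377, 0.2054], [0.5018, -0.1338, 0.2083]]
292 [[0.5034, -0.1422, 0.2136], [0.5076, -0.137, 0.2058], [0.5015, -0.134, 0.2138]]
```

View pics/side20z.png

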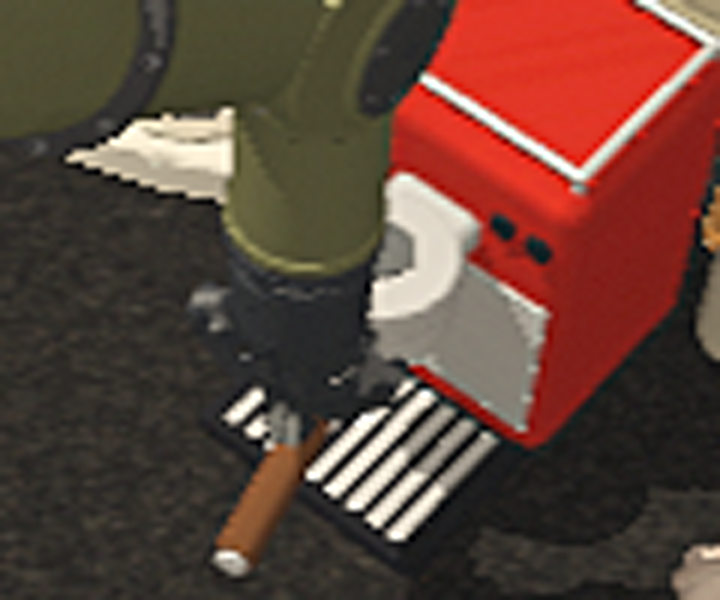

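```bash
python3 - <<'E'
from h import *
from plant import arm
from lvl2 import ev
d=np.radians(12.2); xy=np.array([.6205,-.113])-.11*np.array([np.cos(d),np.sin(d)])
for z in (.138,.133,.130,.127,.124,.121,.118):
    r=arm.movel([*xy,z],quat(12.2),speed=.015,max_force=3); arm.wait(.1)
    F=[]
    for i in range(4): F.append(arm.state()["ft_force"][2]); arm.wait(.02)
    c=arm.capture("wrist"); print(z,r,np.mean(F).round(2),arm.state()["ee_pos"][2].round(4),*ev(c,12.2))
    if r or np.mean(F)>1.5: break
E
```

```text
0.138 False -0.05 0.1381 2841 z@110 0.0152 [2.28 0.2 ]
0.133 False -0.24 0.1331 3037 z@110 0.0153 [2.16 0.14]
0.13 False -0.26 0.13 3149 z@110 0.0153 [2.2  0.24]
0.127 False -0.07 0.127 3252 z@110 0.0153 [ 2.24 -0.07]
0.124 False 0.83 0.124 3266 z@110 0.0129 [0.76 0.94]
0.121 False 2.22 0.1211 3218 z@110 0.0100 [-1.09  0.84]
```

```bash
python3 - <<'E'
from h import *
from plant import arm
from lvl2 import ev
d=np.radians(12.2); xy=np.array([.6205,-.113])-.11*np.array([np.cos(d),np.sin(d)])
for z in (.124,.16):
    arm.movel([*xy,z],quat(12.2),speed=.03); arm.wait(.15)
    c=arm.capture("wrist"); print(z,arm.state()["ft_force"].round(2),*ev(c,12.2))
np.savez("wrist21.npz",**c);show(arm)
E
python3 lvl.py wrist21
```

```text
0.124 [-0.71  0.34 -0.17] 3147 z@110 0.0102 [ 0.01 -3.88]
0.16 [-0.27 -0.39  0.16] 2118 z@110 0.0102 [ 0.03 -3.81]
 t43.38 cc [ 0.6204 -0.113   0.1813] psi 12.20 F [-0.27 -0.39  0.16] M [0.04 0.04 0.03]
((0.48799821734428406, -0.14326095581054688), (0.0905454158782959, 0.022056344896554947), 12.517509460449219)
3861 z@110 (exp .0105) 0.009979243582286417 pitch,roll deg [-0.16349651 -0.72341414] yaw off 0.6303152420793426 w -0.0018276934097267714 0.1009637609141307 0.18015265432688057
```

```bash
python3 - <<'E'
from h import *
from plant import arm
from lvl2 import ev
d=np.radians(12.4); xy=np.array([.6205,-.113])-.11*np.array([np.cos(d),np.sin(d)])
arm.movel([*xy,.21],quat(12.2),speed=.12); arm.wait(.1)
c=arm.capture("wrist"); np.savez("wrist22.npz",**c); print(ev(c,12.4))
arm.movel([.46,-.02,.25],quat(0),speed=.2);arm.wait(.2)
c=arm.capture("side"); np.savez("side22.npz",**c)
cv2.imwrite("pics/side22.png",c["frame"][:,:,::-1]); cv2.imwrite("pics/side22z.png",cv2.resize(c["frame"][160:260,290:410,::-1],None,fx=6,fy=6,interpolation=cv2.INTER_CUBIC))
show(arm)
E
python3 lvl.py wrist22
```

```text
(np.int64(1360), 'z@110 0.0102', array([ 0.12, -2.96]))
 t45.17 cc [ 0.5701 -0.021   0.2709] psi -0.07 F [-0.58 -0.52 -0.2 ] M [ 0.07 -0.    0.03]
((0.494890958070755, -0.1417941302061081), (0.1046556755900383, 0.021960142999887466), 12.484103202819824)
3009 z@110 (exp .0105) 0.009987750550563116 pitch,roll deg [-0.01589788 -0.60234401] yaw off 0.3131541515173254 w -0.001884348148264656 0.07934115094451787 0.17971875160695086
```

View pics/side22z.png

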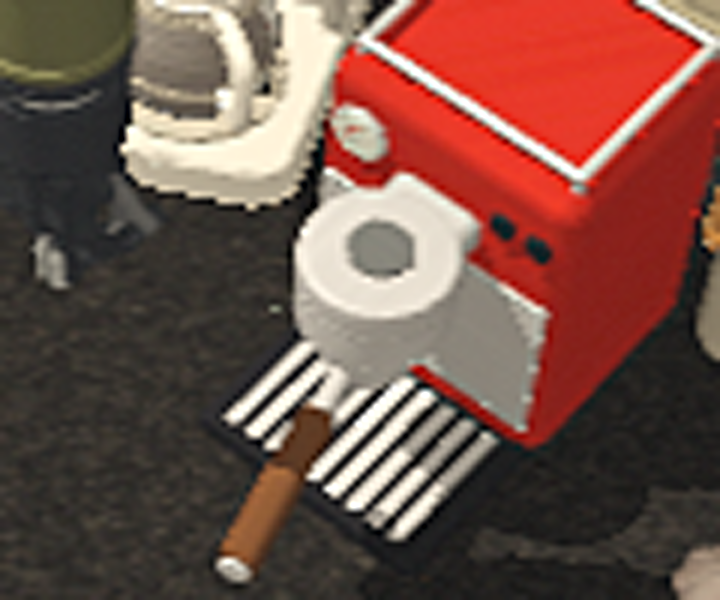

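View pics/side22.png

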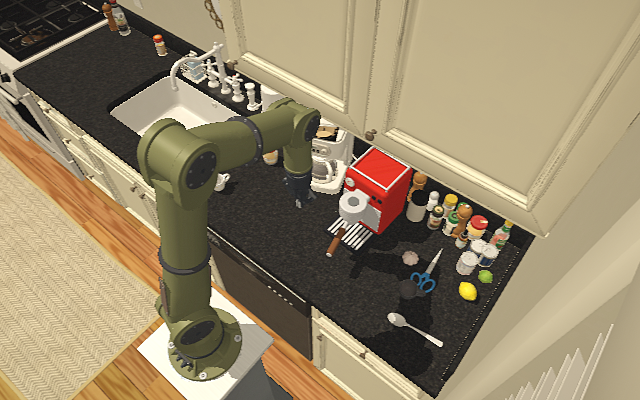

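```bash
python3 -c "
from plant import arm
arm.job_done()"
```

```text
the job is handed in; nothing more can be done
```

The portafilter is locked in the group head, released and hanging level with its handle to the front. I handed the job in after about 45 s of the 72 s; it reports no verdict.

**What I did**
- **Pick-up:** I gripped the handle 110 mm from the cup's axis at 110 N and brought the cup under the head.
- **Finding the gaps:** The first push, 32° left, met the flange at about the expected 124.5 mm. The second, 25° left, went through.
- **Locking:** I pushed up against the gasket and turned right until the turning moment rose, at a yaw of about 17°. Then I backed off 5°, lowered the lugs into the notches and let go.

**Last checks from the wrist camera**
- **Tilt:** Pitch is about 0° and roll about 0.6°, against a limit of 3.4°.
- **Height:** The handle's top puts cup_centre at about 135 to 135.5 mm, within the allowed 133.8 to 137.2 mm.
- **Yaw:** About 12.5°, close to mid-notch, with the handle in front of the axis.
- **Sideways offset:** About 2 mm at the handle. I did not measure the cup's own offset inside the head.

**What went wrong or disagreed**
- **Tilt after release:** The first release left the handle about 2.2° too high. I pressed it down lightly with the shut fingers (about 2 N) and it settled level; two later pictures confirmed this.
- **Stop overrun:** My force limit did not trip at the stop, because it counts only the change within each short move. I pushed on about 9° past contact, reaching about 27 N at the wrist (limit 120 N).
- **Finger tips:** In that press the shut fingers touched about 25 mm behind the stated TCP. The first grip was therefore probably shallow, though it held.
- **Yaw and roll readings:** Some wrist-camera readings taken while gripping were off because the bright light spoiled the handle's colour mask. I did not rely on them.

I did not measure the mugs and the jar again at the end. The arm's path kept clear of them, and no unexpected contact force showed up.

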